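# Push the butter box home between the salt pots

## Robot

A 6-joint arm with a two-finger parallel gripper is mounted at the origin on the work surface. World frame = base frame: x ahead of the robot, y to its left, z up, the work surface at z = 0. Lengths are in mm, angles in rad, forces in N, time in s.
With the tool pointing down it reaches from about 300 to 775 mm from the base axis. Payload 14.6 kg.
Tool frame: the origin (TCP) lies on the centre line of the jaws, within the pads' length; the fingertips stand 19 mm ahead of it and the grasp point (between the pads) is the TCP (bot.tip_reach is the distance from the TCP to the fingertips, in mm); z points along the fingers, y is the line along which they close (so a half turn about z gives the same grasp; the last joint's range is limited). The gripper opens to 85 mm and grips with 20 to 120 N. Pads are 22 mm wide; open, the fingers measure 114 mm over their backs; the gripper's body (76 mm by 85 mm) begins 54 mm behind the grasp point. The pads swing forward as they close: fully open they stand 13 mm farther back than shut.
Start: joints at [1.182, 0.3, 1.521, -0, 1.321, -0.067], TCP at [173.948, 521.758, 250.281] pointing down, gripper open.
Joint ranges: [-3.03, 3.03], [-0.79, 2.21], [0.23, 2.52], [-1.04, 4.18], [0, 3.07], [-2.55, 2.55]. Speed limits (rad/s): [2.22, 2.22, 2.57, 3.14, 3.14, 3.14].

## Interface

Orientations are given as a unit quaternion [w, x, y, z].
In Python, from rig import bot gives the robot as it stands. Calls block until the motion is done:
- bot.move_to(position, orientation): joint-space move of the TCP to a pose.
- bot.servo_line(position, attitude=None, speed=150, until_force=None): straight line of the TCP; attitude=None keeps the orientation; speed is the mean speed in mm/s. With until_force (N) it stops when the force on the tool has changed by that much, and returns True; else False.
- bot.move_joints(angles): joint-space move.
- bot.move_gripper(opening, grip_force=None): finger opening in mm; grip_force is the grip in N (None keeps the last); returns when the fingers have stopped.
- bot.dwell(seconds).
- bot.ik(position, orientation): joint angles nearest the present ones, or None.
- bot.read_state(): the state.
- bot.read_camera(name): name is "scene" or "side" or "wrist"; returns a dict with "image" (420x560x3 uint8, blue, green, red), "depth" (420x560 float32, mm along the optical axis (not along the pixel's ray), 0 where there is no reading), "fovy" (degrees; the focal length in pixels is half the picture's height over the tangent of half this angle, whatever the lens; pixels are square), "cx", "cy" (the principal point, pixels), "eye" and "attitude" of the camera in the world; the wrist camera has in their place "mount" (4x4, takes a point from camera to tool coordinates, whose origin is the TCP and whose axes are the flange's). Camera axes: x right, y down, z forward; pixel columns grow to the right and rows downward; lengths in mm; the calibration is good to about 2 mm. The wrist camera is an equidistant fisheye: a pixel r from the principal point sees the ray r / f radians off the axis. A picture is of the moment at which its call begins: read the wrist's pose just before it.
A pose or a line that the arm cannot do raises bot.MotionError and nothing moves.
- bot.finish_job(): hands the job in; it is judged then, once.
The state is a dict: "clock": time; "joint_positions": joint angles; "qvel": joint speeds; "effort": joint torques, N m; "ee_pos": TCP position; "tool_rot": TCP orientation; "ft_force": force on the tool from outside, world axes, zero at the start; "moment": the same for the moment, N m; "grip_width": finger opening in mm; "grip_force": force on a finger pad.
Only numpy, scipy, OpenCV 4.12 (cv2) and the standard library are available. Lean on these libraries where they do the work, as an engineer would, in place of code of your own. Each camera call takes 0.05 s, during which the arm holds its last target. There are 200 camera calls.

## Task

Put the yellow butter box away: without picking it up, push it along the worktop with the fingers, through the narrow gap between the two green salt pots, until it stops flat against the dark wooden rail behind them. Leave the mug, egg cup and pepper mill where they stand, and take the hand away at the end.

Things in the scene. Friction and masses are not known exactly. Their poses are not given: they have to be found in the camera images.
- butter: loose mustard-yellow closed box with a pale wooden inlay in its flat top; 100 mm along its x, 92 along y, 48 high; 0.35-0.7 kg, slides on the worktop. Origin: centre of underside. Starts before the pots, up to 50 mm off the gap's line, turned up to 0.45 rad. Goes through with its x axis along the gap's x (92 mm side across the gap); a half turn makes no difference.
- corner: fixed; origin on the worktop midway between two round green salt pots with cork tops, 84 mm wide, 45 high, centred at y = +-91.5 mm: gap 99 mm. +x: way through the gap (mostly to the robot's left). Dark wooden rail across the way: near face at x = 140 mm, 20 thick, 30 high, 180 long. Box home: centre at x = 90 mm, y about 0, square to these axes. Place and angle vary.
- mug: bystander: cream mug, 76 mm across plus a handle, 75 mm high, loose; origin centre of underside. Stands beside the pot on the corner's -y side, some 190 mm from the gap's line
- eggcup: bystander: small blue egg cup, 46 mm across, 50 mm high, loose; origin centre of underside. Stands behind the rail
- mill: bystander: dark red pepper mill, 54 mm across, 140 mm high, loose; origin centre of underside. Stands behind the rail
There are look-alikes about, which are no part of the job. Of the things that look like the butter, the smallest one is meant.

How it is judged:
By the outcome, as a careful person would: the job done as asked, in the order asked, and still so for the second after the job is handed in, with the robot touching nothing.
It also fails if it takes over 72 s, if anything falls off the work surface, if the arm or the gripper's body presses on something with over 40 N, if the wrist force passes 120 N, or if a joint passes its speed limit or range.

## Working session

There is one attempt and no reset: what is moved stays moved. The work goes in short steps, each a Python script; the robot and the scene stay as the last script left them, time stands still between calls to the robot, and variables do not carry over. Pictures are saved under pics/ and viewed, at most 10 in all, crops included, and the job is handed in when it is done.

```bash
ls; mkdir -p pics; cat > h.py <<'E'
import numpy as np, cv2
from scipy.spatial.transform import Rotation as R
from rig import bot
def rot(q):
    q=np.array(q,float)
    return q if q.shape==(3,3) else R.from_quat(q[[1,2,3,0]]).as_matrix()
def cloud(c):
    h,w=c["depth"].shape; f=h/2/np.tan(np.radians(c["fovy"])/2)
    u,v=np.meshgrid(np.arange(w),np.arange(h)); d=c["depth"]
    p=np.stack([(u-c["cx"])/f*d,(v-c["cy"])/f*d,d],-1)
    p=p@rot(c["attitude"]).T+np.array(c["eye"]); p[d==0]=np.nan
    return p
E
python3 - <<'E'
from h import *
import pickle
ims=[]
for n in("scene","side"):
    c=bot.read_camera(n); pickle.dump(c,open(n+".pkl","wb")); cv2.imwrite(f"pics/{n}.png",c["image"]); print(n,c["fovy"],c["eye"],c["attitude"],c["cx"],c["cy"])
E
```

```text
pics
scene 48.26507151487615 [1180.39013198  370.83261988  891.53191821] [-0.16717079  0.4591047   0.81400104 -0.31413229] 283.95497166568947 200.4177828052359
side 43.082642412308566 [ 506.77892935 -939.07778792  605.48282188] [-0.49556602  0.86834568 -0.00824919  0.01794583] 277.82903966839393 209.48279976005443
```

View pics/scene.png

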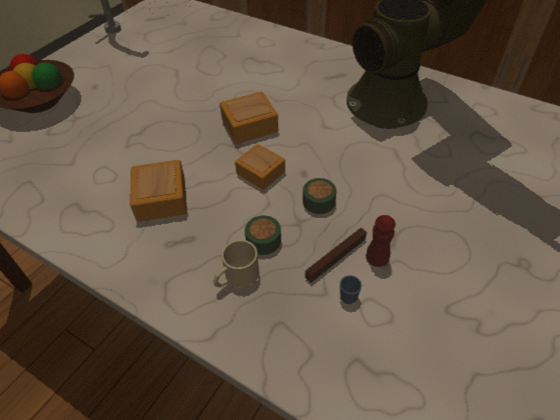

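View pics/side.png

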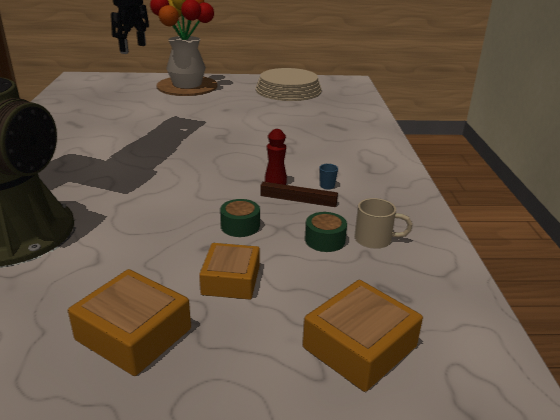

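The scene view shows three yellow boxes at (249,116), (158,190) and (261,166). The side view shows them at (130,318), (362,330) and (231,270). The one at scene (261,166) / side (231,270) is clearly the smallest and stands before the green pots at (319,195) and (263,234), so it is the butter. Next I'll measure it and confirm it in a crop.

```bash
cat > meas.py <<'E'
from h import *
def blobs(m,amin=60):
    n,l,s,c=cv2.connectedComponentsWithStats(m.astype(np.uint8)); return [(l==i) for i in range(1,n) if s[i,4]>amin]
def measure(c,v=True):
    P=cloud(c); hsv=cv2.cvtColor(c["image"],cv2.COLOR_BGR2HSV); H,S,V=[hsv[...,i].astype(int) for i in range(3)]
    z=P[...,2]; X=P[...,:2]
    ok=np.isfinite(z)&(X[...,0]>150)&(X[...,0]<850)&(abs(X[...,1])<700)
    out={}
    # butter: top layer z 42..54
    for b in blobs(ok&(abs(z-48)<5)&(H>8)&(H<28)&(S>90),150):
        p=X[b].astype(np.float32); r=cv2.minAreaRect(p)
        if v: print("yel top",np.round(r[0]),np.round(r[1]),round(r[2],1),b.sum(),np.round(np.mean(np.argwhere(b),0)))
        if 70<min(r[1]) and max(r[1])<115: out["butter"]=r
    g=(H>60)&(H<95)&(S>80)&ok
    for b in blobs(g,60):
        bb=cv2.dilate(b.astype(np.uint8),np.ones((9,9)))>0
        t=bb&ok&(z>39)&(z<52); p=X[t].astype(np.float32)
        if len(p)>30:
            e=cv2.minEnclosingCircle(p)
            if v: print("green",np.round(e[0]),round(e[1],1),t.sum())
            out.setdefault("pots",[]).append(e[0])
    return out,P,H,S,V,ok
if __name__=="__main__":
    import pickle
    for n in("scene","side"):
        print(n); c=pickle.load(open(n+".pkl","rb")); o,P,H,S,V,ok=measure(c)
        z=P[...,2]
        rail=ok&(abs(z-30)<4)&(V<110)&((H<16)|(H>170))&(S>60)
        for b in blobs(rail,60):
            r=cv2.minAreaRect(P[b][:,:2].astype(np.float32)); print("rail?",np.round(r[0]),np.round(r[1]),round(r[2],1),np.round(np.mean(np.argwhere(b),0)))
        for nm,m in(("mill",((H<6)|(H>172))&(S>120)&ok&(z>40)),("cup",(H>95)&(H<120)&(S>60)&ok&(z>15)),("mug",(H>15)&(H<40)&(S<110)&(z>60)&(z<85)&ok)):
            for b in blobs(m,60): print(nm,np.round(np.nanmedian(P[b],0)),b.sum())
    c=pickle.load(open("scene.pkl","rb")); cv2.imwrite("pics/crop.png",cv2.resize(c["image"][100:280,200:400],None,fx=3,fy=3,interpolation=cv2.INTER_CUBIC))
E
python3 meas.py
```

```text
scene
yel top [ 459. -164.] [101.  95.] 82.1 926 [161. 259.]
yel top [469.  20.] [59. 59.] 26.9 326 [189. 319.]
yel top [ 713. -285.] [ 30. 126.] 54.4 161 [205. 158.]
yel top [643. -33.] [60. 61.] 74.9 406 [229. 262.]
rail? [602. 137.] [ 21. 179.] 72.8 [252. 335.]
rail? [564. 219.] [27. 51.] 10.3 [256. 376.]
mill [564. 222. 110.] 517
mug [754. -30.  70.] 460
side
yel top [471.  17.] [61. 57.] 82.4 290 [208. 239.]
yel top [646. -35.] [61. 56.] 84.9 331 [222. 326.]
yel top [ 459. -167.] [104.  92.] 80.7 1715 [261. 230.]
yel top [ 317. -350.] [179.  89.] 7.7 597 [333. 131.]
yel top [ 666. -381.] [ 89. 179.] 89.4 590 [347. 359.]
green [470.  17.] 43.5 597
green [644. -35.] 43.6 651
rail? [548. 200.] [29. 49.] 82.2 [175. 275.]
rail? [601. 134.] [ 25. 179.] 72.8 [189. 299.]
mill [551. 199.  94.] 679
cup [677. 190.  37.] 301
mug [748. -38.  67.] 538
```

View pics/crop.png

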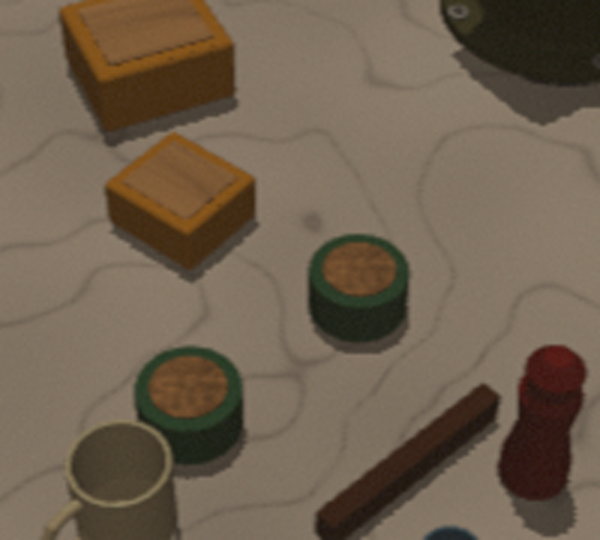

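The crop confirms it: the small box at (180,190) stands in line before the two green pots, with the larger look-alike behind it. The rail fits the pot line.

The box is about 48 mm off the gap line on the +y side and turned about 8°. I'll first push it sideways and square it with two fingertips, then push it through.

```bash
cat >> h.py <<'E'
A=np.array([470.,17.5]);B=np.array([644.5,-34.]); O=(A+B)/2; d=(A-B)/np.linalg.norm(A-B)
EY=d; EX=np.array([d[1],-d[0]]); PSI=np.arctan2(EX[1],EX[0])
def W(x,y,z): return np.r_[O+x*EX+y*EY,z]
def C(p): r=np.array(p)[:2]-O; return np.array([r@EX,r@EY])
def down(jaw):  # tool z down, tool y along world angle jaw
    best=None
    for k in(0,np.pi):
        a=jaw+k; y=np.array([np.cos(a),np.sin(a),0]); z=np.array([0,0,-1.]); x=np.cross(y,z)
        q=R.from_matrix(np.stack([x,y,z],1)).as_quat()[[3,0,1,2]]
        yield q
def pick(pos,jaw):
    s=np.array(bot.read_state()["joint_positions"]); best=None
    for q in down(jaw):
        j=bot.ik(pos,q)
        if j is not None:
            c=abs(np.array(j)-s).max()
            if best is None or c<best[0]: best=(c,q)
    return best[1]
def look(tag=None):
    import meas,pickle
    for n in("scene","side"):
        c=bot.read_camera(n); o=meas.measure(c,False)[0]
        if tag: cv2.imwrite(f"pics/{tag}_{n}.png",c["image"])
        r=o.get("butter")
        if r:
            w,h=r[1]; a=r[2]+(0 if w>h else 90); a=(a-np.degrees(PSI)+90)%180-90
            print(n,"butter corner",np.round(C(r[0]),1),"deg",round(a,1),np.round(r[1]))
        else: print(n,"no butter")
E
python3 - <<'E'
from h import *
print(O,np.degrees(PSI),bot.tip_reach,C((459,-165.5)))
bot.move_gripper(50)
x=C((459,-165.5))[0]
q=pick(W(x,140,120),PSI)
bot.move_to(W(x,140,120),q)
bot.servo_line(W(x,140,34),speed=120)
hit=bot.servo_line(W(x,60,34),speed=60)
s=bot.read_state(); print(s["clock"],C(s["ee_pos"]),s["ee_pos"],s["ft_force"])
look("a")
E
```

```text
[557.25  -8.25] 73.55714475004444 19.0 [-178.62941003   49.72080925]
5.3833 [-178.68139686   59.87166583] [ 449.24957249 -162.67657029   34.20509428] [-0.10321726  0.32871107  0.17380186]
scene butter corner [-183.7    6.4] deg -0.5 [103.  97.]
side butter corner [-187.     2.3] deg -0.3 [101.  91.]
```

```bash
python3 - <<'E'
from h import *
s=bot.read_state(); x=C(s["ee_pos"])[0]
bot.servo_line(W(x,57,34),speed=30)
bot.servo_line(W(x,90,34),speed=100)
bot.servo_line(W(x,90,120),speed=150)
p=W(-290,0,120); q=pick(p,PSI+np.pi/2)
bot.move_to(p,q)
look()
bot.servo_line(W(-290,0,34),speed=120)
bot.servo_line(W(-165,0,34),speed=60)   # box centre to about x=-104
s=bot.read_state(); print(s["clock"],C(s["ee_pos"]),s["ft_force"])
look("b")
E
```

```text
scene butter corner [-1.836e+02  1.000e-01] deg -0.1 [103.  94.]
side butter corner [-187.7   -0.5] deg 1.0 [101.  92.]
11.6833 [-1.65029756e+02 -1.01164901e-02] [ 0.30280717 -0.87809555  0.86465121]
scene butter corner [-104.6    0.3] deg -0.9 [104.  93.]
side no butter
```

View pics/b_side.png

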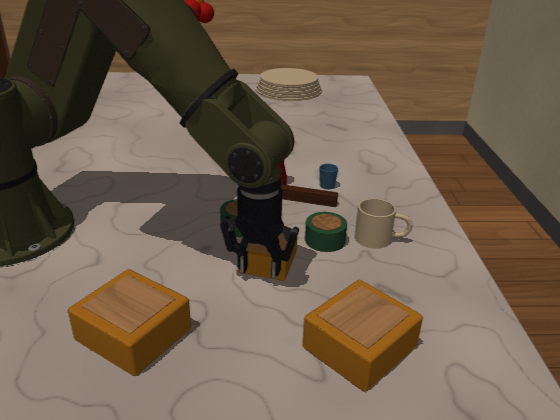

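The side view shows the box squarely ahead of the fingers, between the pots at about (237,215) and (326,230), with everything else in place. The knuckles look wide for the gap, so I'll narrow the fingers before going through.

```bash
python3 - <<'E'
from h import *
bot.servo_line(W(-180,0,38),speed=80)
bot.move_gripper(28)
h1=bot.servo_line(W(-60,0,38),speed=60,until_force=15)
s=bot.read_state(); print(h1,s["clock"],C(s["ee_pos"]),s["ft_force"])
look("c")
E
```

```text
False 14.6167 [-6.00434192e+01 -1.07586952e-02] [-0.18530263 -0.86698362  0.23734588]
scene butter corner [-0.1  2.4] deg -0.9 [106.  97.]
side no butter
```

View pics/c_scene.png

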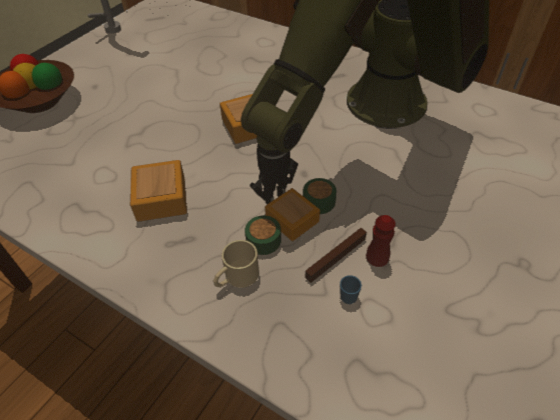

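The scene view shows the box at (292,213) in the middle of the gap, clear of both pots, with no force spike. I'll push it on to the rail.

```bash
python3 - <<'E'
from h import *
h1=bot.servo_line(W(20,0,38),speed=60,until_force=15)
s=bot.read_state(); print(h1,s["clock"],C(s["ee_pos"]),s["ft_force"])
if not h1:
    h1=bot.servo_line(W(38,0,38),speed=20,until_force=12)
    s=bot.read_state(); print(h1,s["clock"],C(s["ee_pos"]),s["ft_force"])
look("d")
E
```

```text
False 16.2 [19.99723272  0.05108935] [ 0.03964313 -0.62101306 -0.66738567]
True 16.8 [30.46031903  0.35423612] [-0.55596536 -3.46541076  3.20637849]
scene butter corner [90.8  0.8] deg -0.4 [105.  94.]
side no butter
```

View pics/d_scene.png

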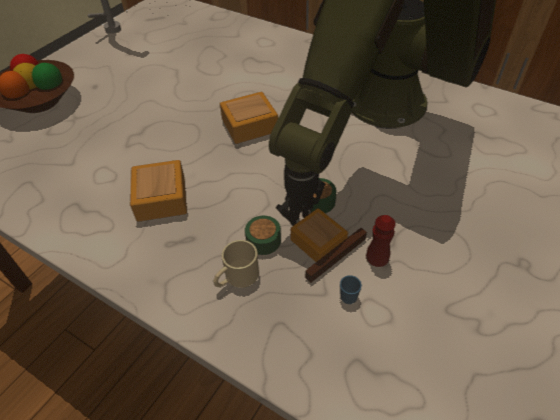

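The box at (320,235) is against the rail and the force rose at the expected place. I'll press it firm once, then retreat straight back and look again.

```bash
python3 - <<'E'
from h import *
h1=bot.servo_line(W(38,0,38),speed=15,until_force=22)
s=bot.read_state(); print(h1,s["clock"],C(s["ee_pos"]),s["ft_force"])
bot.servo_line(W(-20,0,38),speed=80)
bot.servo_line(W(-20,0,250),speed=150)
bot.servo_line(W(-180,60,300),speed=150)
look("e"); print(bot.read_state()["clock"])
import cv2
a=cv2.imread("pics/e_side.png")[120:300,180:440]; cv2.imwrite("pics/e_crop.png",cv2.resize(a,None,fx=3,fy=3))
E
```

```text
True 17.1917 [30.52613193  0.69251844] [-0.07074054 -3.21977492  2.43445691]
scene butter corner [91.9  0.8] deg 0.3 [100.  95.]
side butter corner [89.8  0. ] deg 0.4 [104.  91.]
20.975
```

View pics/e_scene.png

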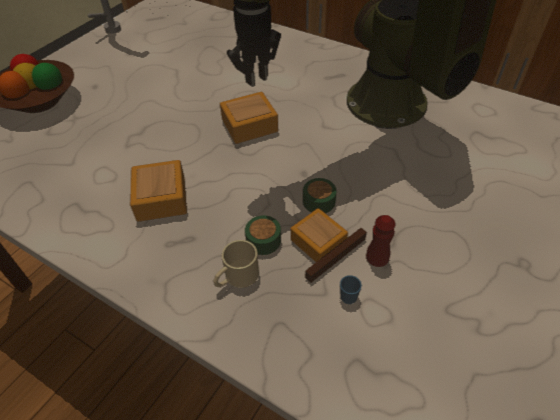

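View pics/e_crop.png

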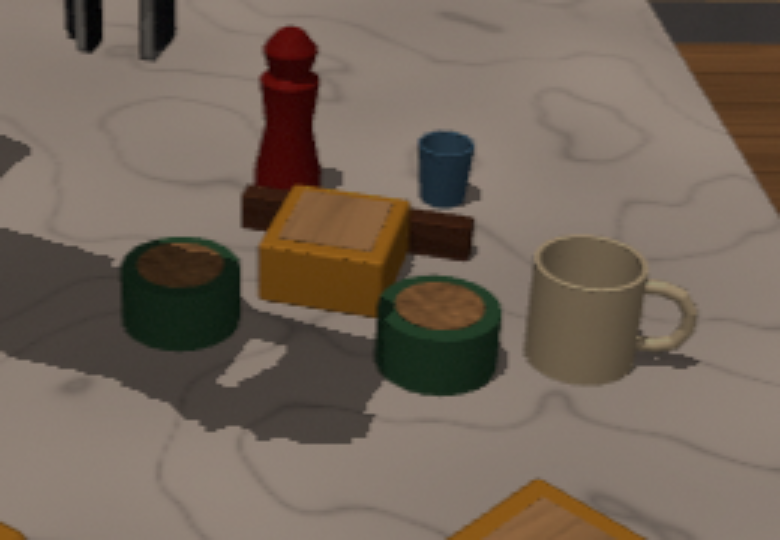

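The box is square and flat against the rail, at scene (320,235) and crop (335,245), with its centre at about x = 90, y = 0. The mug, egg cup and mill have not moved, and the hand is clear.

```bash
python3 -c "
from rig import bot
print(bot.finish_job())"
```

```text
the job is handed in; nothing more can be done
None
```

The butter box was pushed through the gap and now stands square and flat against the rail, the bystanders are untouched, the hand is clear, and the job was handed in at about 21 s.

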